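Nudge the tiffin tier home in the warmer with the pestle

TASK

Take the wooden pestle from its cork trivet and use it to nudge the steel tiffin tier along the warmer's lane, gently, until it meets the sprung stop hidden under the hood. Leave the tier resting against that stop, stand the pestle upright back on its trivet, and do not touch the tier with the gripper, ram the stop, or disturb the other kitchen things.

Things in the scene. Friction and masses are not known exactly. Their poses are not given: they have to be found in the camera images.
- warmer: Fixed tiffin warmer. Origin: on the counter, mid-width under the mouth of its white hood; +y runs along the lane into the hood, z up. Its steel base plate, top 8 mm above the counter, runs from y = -210 to +130 mm. Two aluminium rails (inner faces 57 mm either side of the lane's middle line, tops 24 mm above the counter) guide the tier with 2 mm play either side.
- mouth (a point): Middle of the hood's open mouth, 42 mm straight above the warmer's origin, same axes. The hood covers y = 0 to 148 mm, is 160 mm wide, top 96 mm above the counter (dial and red lip up to 15 mm more), inside clear 80 mm above the plate. Hidden inside, its face between y = 35 and 80 mm (it varies, not measured), is the stop.
- lane (a point): Point on the base plate's top in the middle of the lane, 100 mm before the mouth. About the hidden stop at the lane's end: a 50 mm wide rubber-faced plunger centred at mouth-point height, on a damped spring of 1.5 N per mm, 12 mm travel. A delicate switch: more than 15 N spoils it. A tier pressed into it and let go is pushed back a few mm until friction holds it, still touching.
- tier_mid (a point): Centre (half-way up) of the round closed steel tiffin tier: 110 mm diameter, upright sides, 60 mm high plus a 7 mm domed lid, about 0.35 kg. It stands loose on the warmer's base plate between the rails, at least partly outside the hood, slides with about 1 to 4 N of friction, and has 40 to 110 mm to travel in the warmer's +y before it meets the stop.
- pestle_mid (a point): Centre (half-way up) of the wooden pestle, 175 mm tall, about 0.22 kg, standing head down on the trivet. Round head 50 mm across (straight sides 12 to 52 mm above its foot; foot 40 mm across), tapering from 52 to 72 mm to a round shaft 26 mm across, with a 34 mm knob from 160 mm up. This point is 87.5 mm above the foot, on the shaft, good to grip.
- trivet: Fixed round cork trivet, 110 mm diameter, 8 mm thick; origin at the centre of its underside on the counter.
- soy_dish: Loose blue ceramic soy dish, 84 mm across, 25 mm high; origin under its centre. Not to be disturbed.
- carrier: Loose tiffin carrier: two stacked steel tiers in a wire frame with a red grip, 116 mm diameter, 192 mm high; origin under its centre. Not to be disturbed.
- chopstick_cup: Loose bamboo cup with chopsticks, 76 mm diameter, about 230 mm high; origin under its centre. Not to be disturbed.
- colander: Loose red plastic colander, 170 mm diameter, 70 mm high; origin under its centre. Not to be disturbed.
Things that resemble listed ones, but are neither listed nor needed, are in the scene too. Of the things that look like the part that bears pestle_mid, the smaller one is meant. Of the things that look like the trivet, the larger one is meant.

How it is judged:
On the way, in this order (a step that is already met when the one before it is completed fails the run):
1. the pestle has been lifted off its trivet (height (world z) of pestle_mid above 0.115 m), for 0.1 s.
2. the pestle is pressing the tier against the hidden stop (contact force between tier and plunger above 0.8 N and contact force between pestle and tier above 0.8 N), for 0.05 s.
At the end, for the whole second after the job is handed in: The tier stands flat in the lane against the hidden stop (gap under 3 mm), at rest; the pestle stands upright (within 0.08 rad) on the trivet, within 40 mm of its centre, released and at rest (horizontal distance between tier_mid and plunger below 0.063 m and angle between tier_mid's own z axis and vertical below 0.05 rad and linear speed of each of tier, pestle below 0.01 m/s and horizontal distance between pestle_mid and trivet below 0.04 m and angle between pestle_mid's own z axis and vertical below 0.08 rad and height (world z) of pestle_mid between 0.091 and 0.1 m); the robot touches nothing.
It fails at once if the stop is rammed (more than 15 N on it) (contact force between tier and plunger above 15 N).
It fails at once if the pestle or the robot touches the stop (contact force between any of pestle, the arm, the fingers and plunger above 0.5 N).
It fails at once if the gripper or arm touches the tier (contact force between any of the fingers, the arm and tier above 0.5 N).
It fails at once if the tier is tipped over or struck along (faster than 0.25 m/s) (angle between tier_mid's own z axis and vertical above 0.25 rad or linear speed of tier above 0.25 m/s).
It fails at once if another kitchen thing (soy dish, carrier, chopstick cup, colander) is moved more than 20 mm (distance of any of soy_dish, carrier, chopstick_cup, colander from where it was at the start of the episode above 0.02 m).
It also fails if it takes over 64 s, if anything falls off the work surface, if the arm or the gripper's body presses on something with over 40 N, if the wrist force passes 120 N, or if a joint passes its speed limit or range.

ROBOT

A 6-joint arm with a two-finger parallel gripper is mounted at the origin on the work surface. World frame = base frame: x ahead of the robot, y to its left, z up, the work surface at z = 0. Lengths are in m, angles in rad, forces in N, time in s.
With the tool pointing down it reaches from about 0.35 to 0.925 m from the base axis. Payload 6.4 kg.
Tool frame: the origin (TCP) lies between the finger pads; the fingertips stand 17 mm ahead of it and the grasp point (between the pads) lies 2 mm behind it; z points along the fingers, x is the direction in which the jaws open and shut, and the axes are right-handed (so a half turn about z gives the same grasp; the last joint's range is limited). The gripper opens to 94 mm and grips with 3 to 60 N. Pads are 16 mm wide; open, the fingers measure 119 mm over their backs; the gripper's body (75 mm by 177 mm) begins 78 mm behind the grasp point.
Start: joints at [-1.398, 0.245, 1.558, -0, 1.339, -0.174], TCP at [0.221, -0.611, 0.222] pointing down, gripper open.
Joint ranges: [-3.13, 3.13], [-1.02, 2.26], [0.13, 2.54], [-0.95, 4.09], [0.21, 2.88], [-2.74, 2.74]. Speed limits (rad/s): [2.57, 2.57, 3.14, 3.14, 3.14, 3.14].

INTERFACE

Orientations are given as a rotation vector (axis times angle).
In Python, from bench import observe, camera, hand_in, trace, spot_point gives the robot as it stands. The module is installed in compiled form; this text tells all that it offers.
- The arm moves only by the tool jog_arm, never from a script. Its argument "plan" is text: rows parted by semicolons, each of 4 numbers parted by spaces: the shift along the tool's x, y, z in units of 30 mm (1.0 is 30 mm), then the turn about the tool's z in rad. In form: tx ty tz roll; .... A call has 1 to 20 rows; each row is the pose to reach, as a shift and turn from the pose commanded when the call began, along the tool's axes at that moment; what a row does not reach only later rows make up. A row lasts 1/12 s, in which the tool goes at most 41.7 mm and 7.16 degrees, less where a joint would pass 70% of its speed; a pose out of reach is approached as far as the arm can. A call with a gripper value outside its range is refused whole. "jaw" is the gripper command: -1 is shut, 1 is fully open, values between are in proportion, set as the call begins (left out, the last holds). The fingers move at their own pace and stop on an object; "grip_force" is the grip in N (left out, the last holds). Time passes only in rows, so rows that repeat a pose let the fingers close. It gives the time, the measured TCP pose, the force and the opening at its end, in the units of the state.
- observe(): the state, without advancing time (a new reading comes with each control period).
- camera(name): name is "side" or "top"; returns a dict with "img" (480x640x3 uint8, red, green, blue), "fov_y" (degrees; the focal length in pixels is half the picture's height over the tangent of half this angle, whatever the lens; pixels are square), "cx", "cy" (the principal point, pixels), "dist" ([k1, k2, p1, p2, k3] as OpenCV has them; the pictures are not rectified), "origin" and "rotation" of the camera in the world. Camera axes: x right, y down, z forward; pixel columns grow to the right and rows downward; lengths in m; the calibration is good to about 2 mm. A picture is of the moment at which its call begins. There is no depth.
- hand_in(): hands the job in, once; it reports no verdict.
Trained networks look in the newest picture that a camera, given by its name, has taken for a name from the list of things; names that differ only in an ending like _2 or _b are one class to them, and where a whole thing is asked for, a point or a joint stands for the part that bears it (a point fixed in the world has none). Each returns a list of dicts, best first, with "confidence" (0 to 1); they miss things now and then, are a little off and sometimes report something else, mostly with a low value. They report only what shows in the picture. A call takes as long as a camera call. They do not tell look-alikes from the thing itself.
- trace(camera, query): "region" (480x640 bool, what is visible of it).
- spot_point(camera, query): "xyz" ([x, y, z] in m, in world coordinates, good to about 4 mm: a listed point, or the origin of a listed thing).
The state is a dict: "clock": time; "joint_positions": joint angles; "dq": joint speeds; "joint_torque": joint torques, N m; "position": TCP position; "ee_rot": TCP orientation; "ft_force": force on the tool from outside, world axes, zero at the start; "wrist_torque": the same for the moment, N m; "opening": finger opening in m.
Only numpy, scipy, OpenCV 4.12 (cv2) and the standard library are available. Lean on these libraries where they do the work, as an engineer would, in place of code of your own. Each camera call takes 0.05 s, during which the arm holds its last target. There are 200 camera calls.

## Working session

There is one attempt and no reset: what is moved stays moved. The work goes in short steps, Python scripts to look and compute and a tool call to move; the robot and the scene stay as the last step left them, time stands still between calls to the robot, and variables do not carry over. Pictures are saved under pics/ and viewed, about 8 in all and at most 12, crops included, and the job is handed in when it is done.

Besides the shell and the picture viewer there is one more tool, called after "Request:" as name(argument=value, ...), one argument or row to a line, values as JSON. jog_arm: Moves the arm, as the interface text tells. Its arguments: {"type":"object","properties":{"plan":{"type":"string"},"jaw":{"type":"number"},"grip_force":{"type":"number"}},"required":["plan"]}

```bash
mkdir -p pics; python3 - <<'E'
from bench import *
import cv2
o=observe();print(o)
for c in ("top","side"):
    d=camera(c);cv2.imwrite(f"pics/{c}0.png",d["img"][:,:,::-1]);print(c,d["fov_y"],d["cx"],d["cy"],d["dist"],d["origin"],d["rotation"])
    for q in ("warmer","mouth","lane","tier_mid","pestle_mid","trivet","soy_dish","carrier","chopstick_cup","colander"):
        print(c,q,[(r["xyz"],round(r["confidence"],2)) for r in spot_point(c,q)][:4])
E
```

```text
{'clock': 0.0, 'joint_positions': array([-1.39809518e+00,  2.45777938e-01,  1.55897738e+00, -5.23842353e-06,
        1.33868567e+00, -1.74114564e-01]), 'dq': array([ 0.00017569, -0.000743  , -0.00165629,  0.0007954 , -0.00131754,
        0.00014553]), 'joint_torque': array([-1.56757837e-04, -4.15833163e+01, -3.14606130e+01,  6.84558274e-02,
        3.31926299e-02, -1.43447514e-04]), 'position': array([ 0.22083716, -0.61074816,  0.22138813]), 'ee_rot': array([-2.57034607e+00,  1.80408643e+00,  2.05635080e-03]), 'ft_force': array([0.29606016, 0.41467872, 0.09329456]), 'wrist_torque': array([-0.03329085,  0.01061374,  0.04317697]), 'opening': 0.0939477757349417}
top 49.56719226939507 325.66024050998817 241.1607322125523 [-0.14735314  0.          0.          0.          0.        ] [0.4154411  0.01624488 1.33863431] [-2.17585868  2.11953383 -0.13799214]
top warmer [([0.5781, 0.1566, 0.0005], 0.81)]
top mouth [([0.5817, 0.1587, 0.0407], 0.77)]
top lane [([0.6092, 0.0583, 0.0074], 0.82), ([0.6001, 0.0896, 0.036], 0.31)]
top tier_mid []
top pestle_mid [([0.6521, -0.2456, 0.0949], 0.7), ([0.
[... 493 characters left out ...]
9999143368 326.7893666625726 233.290029300384 [0.01787173 0.         0.         0.         0.        ] [0.34464334 0.8205795  0.79886208] [-0.45979054  2.69403477 -1.2597687 ]
side warmer [([0.5814, 0.1572, 0.0013], 0.62)]
side mouth []
side lane []
side tier_mid [([0.6045, 0.0904, 0.0394], 0.64)]
side pestle_mid [([0.765, -0.1792, 0.12], 0.78), ([0.6547, -0.2425, 0.0947], 0.73)]
side trivet [([0.6432, -0.239, 0.0013], 0.82), ([0.4826, -0.3681, 0.0015], 0.79)]
side soy_dish [([0.4431, -0.225, 0.0015], 0.92)]
side carrier [([0.5973, 0.464, -0.002], 0.82), ([0.4439, -0.2261, -0.0004], 0.21)]
side chopstick_cup [([0.7052, 0.3533, 0.0006], 0.97)]
side colander [([0.6617, -0.4501, 0.0018], 0.59)]
```

View pics/top0.png

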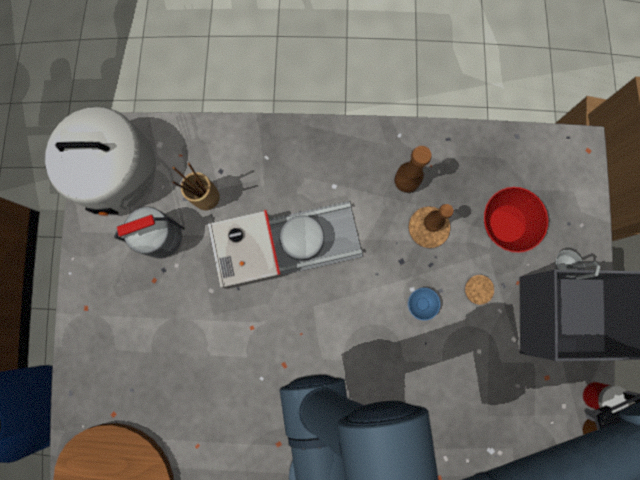

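View pics/side0.png

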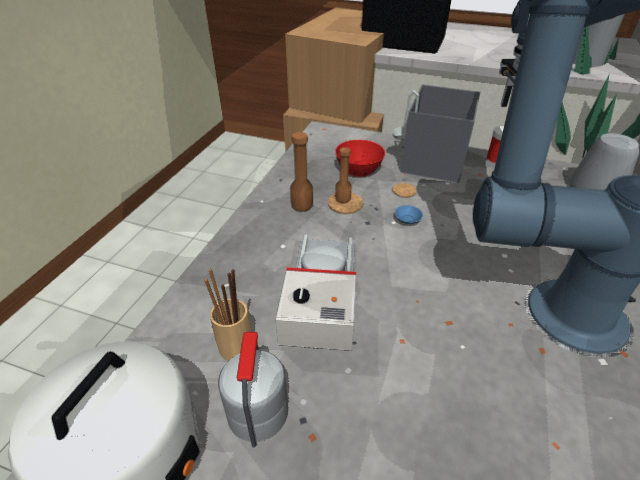

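Top view: two pestles, a tall one on bare counter at (408,178) and a shorter one at (437,217) on the larger trivet (430,227). A smaller trivet is at (480,290). The shorter pestle and the larger trivet fit the description. I'll confirm both in a crop and rectify the lane to get its direction.

```bash
cat > h.py <<'E'
import numpy as np,cv2
from bench import *
def cam(c):
    d=camera(c);f=240/np.tan(np.radians(d["fov_y"])/2)
    K=np.array([[f,0,d["cx"]],[0,f,d["cy"]],[0,0,1]]);D=np.array(d["dist"])
    r=np.array(d["rotation"],float)
    R=cv2.Rodrigues(r)[0] if r.size==3 else r
    o=np.array(d["origin"])
    def proj(P): return cv2.projectPoints((np.atleast_2d(P)-o)@R,np.zeros(3),np.zeros(3),K,D)[0].reshape(-1,2)
    return d["img"],proj
def ortho(img,proj,x0,x1,y0,y1,z,s):   # s px per m; col = (y1-y)*s, row=(x1-x)*s
    xs=x1-(np.arange(int((x1-x0)*s))+.5)/s; ys=y1-(np.arange(int((y1-y0)*s))+.5)/s
    X,Y=np.meshgrid(xs,ys,indexing="ij")
    m=proj(np.stack([X,Y,np.full_like(X,z)],-1).reshape(-1,3)).astype(np.float32).reshape(*X.shape,2)
    return cv2.remap(img,m[...,0],m[...,1],cv2.INTER_CUBIC)
E
python3 - <<'E'
from h import *
img,p=cam("top")
o=ortho(img,p,.49,.69,-.08,.32,.024,2000)
# draw expected rails inner faces
W=np.array([.5804,.1575])
for a,col in((16.2,(255,255,0)),):
    u=np.array([-np.sin(np.radians(a)),np.cos(np.radians(a))]);n=np.array([u[1],-u[0]])
    for s in(-.057,.057):
        q=[W+s*n+t*u for t in(-.21,0)]
        pts=[(int((.32-b)*2000),int((.69-a_)*2000)) for a_,b in q]
        cv2.line(o,pts[0],pts[1],col,1)
cv2.imwrite("pics/lane.png",o[:,:,::-1])
img2,p2=cam("side")
a=cv2.resize(img[130:320,370:570],None,fx=2,fy=2,interpolation=2);b=cv2.resize(img2[120:240,270:440],None,fx=2.3,fy=2.3,interpolation=2)
c=np.zeros((400,800,3),np.uint8);c[:380,:400]=a;c[:b.shape[0],405:405+b.shape[1]]=b
cv2.imwrite("pics/pest.png",c[:,:,::-1])
E
```

```text
(no output)
```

View pics/lane.png

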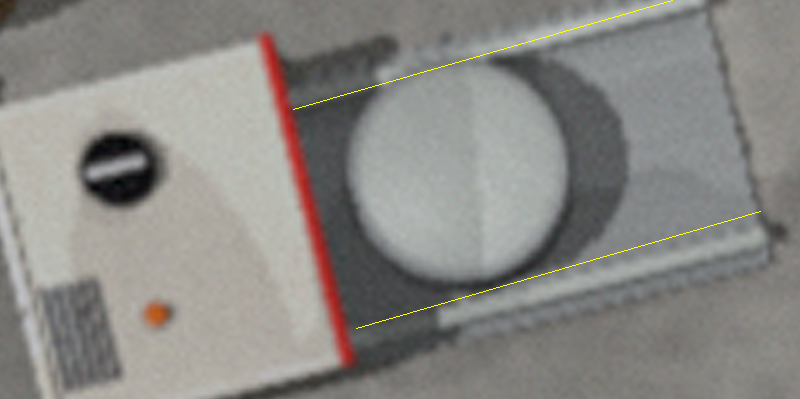

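View pics/pest.png

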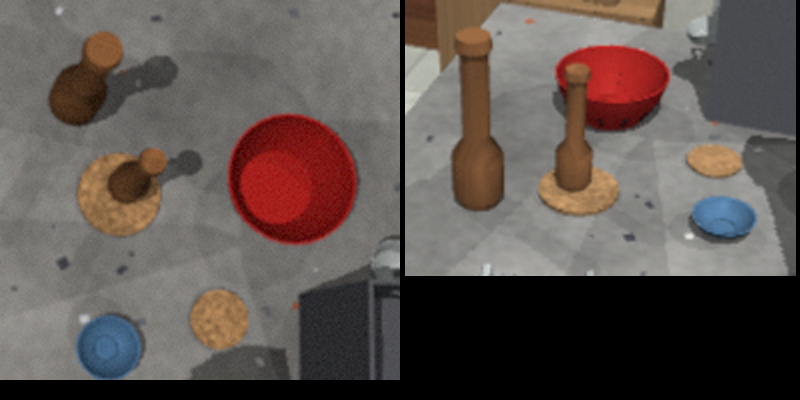

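Crop confirms it: the tall pestle stands on bare counter at left, and the shorter one is on the larger trivet, so that is the target. The lane picture puts the rails at about 14.5° and the mid line at x = 0.615 − 0.259·(y − 0.02); the tier sits at about (0.598, 0.0885). Next I lift and go above the pestle with the jaws along the lane.

Request:
jog_arm(
  plan="0 0 -1 0; 0 0 -2 0; 0 0 -2.7 0.03; -0.5 -1.2 -2.7 0.06; -1.3 -3.0 -2.7 0.094; -1.8 -4.2 -2.7 0.094; -2.3 -5.4 -2.7 0.094; -2.8 -6.6 -2.7 0.094; -3.3 -7.8 -2.7 0.094; -3.8 -9.0 -2.7 0.094; -4.2 -10.2 -2.7 0.094; -4.6 -11.4 -2.7 0.094; -5.0 -12.6 -2.7 0.094; -5.4 -13.8 -2.7 0.094; -5.8 -15 -2.7 0.094; -6.1 -16.1 -2.7 0.094; -6.4 -17 -2.7 0.094; -6.55 -17.5 -2.7 0.094; -6.59 -17.71 -2.7 0.094; -6.59 -17.71 -2.7 0.094",
  jaw=1,
  grip_force=50,
)

```text
clock: 2.87
position: [0.6538, -0.2445, 0.3031]
ee_rot: [2.485, -1.922, -0.001]
ft_force: [-0.1, 0.2, -0.1]
opening: 0.0939
```

Request:
jog_arm(
  plan="0 0 0.8 0; 0 0 1.6 0; 0 0 2.4 0; 0 0 3.2 0; 0 0 3.9 0; 0 0 4.6 0; 0 0 5.2 0; 0 0 5.7 0; 0 0 6.1 0; 0 0 6.4 0; 0 0 6.4 0",
)

```text
clock: 3.78
position: [0.6521, -0.2449, 0.1094]
ee_rot: [2.483, -1.924, -0.005]
ft_force: [0.1, -0.2, -0.4]
opening: 0.0938
```

```bash
python3 - <<'E'
from h import *
print(observe()["position"],observe()["ft_force"])
for c in("side","top"):
    img,p=cam(c);print(c,[(r["xyz"],round(r["confidence"],2)) for r in spot_point(c,"pestle_mid")])
    u,v=p([[.654,-.244,.11]])[0].astype(int);print(u,v)
    k=cv2.resize(img[max(v-60,0):v+60,u-65:u+65],None,fx=3,fy=3,interpolation=2);cv2.imwrite(f"pics/g_{c}.png",k[:,:,::-1])
a=cv2.imread("pics/g_side.png");b=cv2.imread("pics/g_top.png");cv2.imwrite("pics/g.png",np.hstack([a,b]))
E
```

```text
[ 0.65211126 -0.24485912  0.10937814] [ 0.13184601 -0.21245781 -0.38131466]
side [([0.7665, -0.1788, 0.1214], 0.85), ([0.655, -0.2442, 0.0984], 0.6)]
343 171
top [([0.7658, -0.1794, 0.1248], 0.88), ([0.5983, 0.0898, 0.0311], 0.48)]
438 214
```

View pics/g.png

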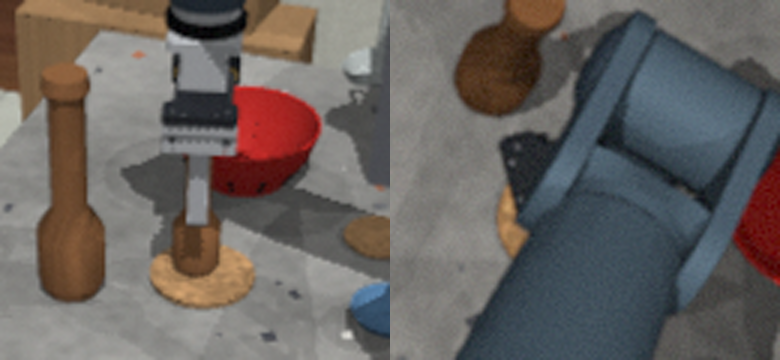

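The side crop shows the finger in line with the pestle shaft, so I close the jaws.

Request:
jog_arm(
  plan="0 0 0 0;0 0 0 0;0 0 0 0;0 0 0 0;0 0 0 0;0 0 0 0;0 0 0 0;0 0 0 0;0 0 0 0;0 0 0 0",
  jaw=-1,
  grip_force=50,
)

```text
clock: 4.82
position: [0.6534, -0.2448, 0.1114]
ee_rot: [2.484, -1.924, 0.0]
ft_force: [0.1, -1.6, 0.2]
opening: 0.0308
```

Request:
jog_arm(
  plan="0 0 0 0;0 0 0 0;0 0 0 0;0 0 0 0;0 0 0 0;0 0 0 0",
)

```text
clock: 5.32
position: [0.6534, -0.2449, 0.1115]
ee_rot: [2.484, -1.924, 0.0]
ft_force: [-0.4, -0.7, -1.3]
opening: 0.0281
```

Request:
jog_arm(
  plan="0 0 0 0;0 0 0 0;0 0 0 0;0 0 0 0;0 0 0 0;0 0 0 0",
)

```text
clock: 5.82
position: [0.6534, -0.2448, 0.1115]
ee_rot: [2.484, -1.924, 0.0]
ft_force: [0.7, 0.2, -0.4]
opening: 0.0284
```

Request:
jog_arm(
  plan="0 0 -0.3 0;0 0 -0.8 0;0 0 -1.4 0;0 0 -2 0;0 0 -2.5 0;0 0 -2.5 0;-0.3 0 -2.5 0;-0.9 -0.1 -2.5 0;-1.7 -0.2 -2.5 0;-2.6 -0.35 -2.5 0;-3.5 -0.5 -2.5 0;-4.4 -0.65 -2.5 0;-5.3 -0.75 -2.5 0;-6.1 -0.85 -2.5 0;-6.8 -0.9 -2.5 0;-7.2 -0.95 -2.5 0;-7.45 -0.97 -2.5 0;-7.55 -0.97 -2.5 0;-7.55 -0.97 -2.5 0;-7.55 -0.97 -2.5 0",
)

```text
clock: 7.48
position: [0.6249, -0.0188, 0.1863]
ee_rot: [2.483, -1.924, 0.0]
ft_force: [0.6, -0.2, -2.1]
opening: 0.0287
```

```bash
python3 - <<'E'
from h import *
o=observe();print(o["position"],o["ft_force"],o["opening"])
for c in("side","top"):
    img,p=cam(c)
    for q in("pestle_mid","tier_mid"):print(c,q,[(r["xyz"],round(r["confidence"],2)) for r in spot_point(c,q)])
    u,v=p([[.625,-.018,.12]])[0].astype(int)
    k=cv2.resize(img[max(v-60,0):v+80,u-65:u+65],(390,420),interpolation=2);cv2.imwrite(f"pics/g_{c}.png",k[:,:,::-1])
a=cv2.imread("pics/g_side.png");b=cv2.imread("pics/g_top.png");cv2.imwrite("pics/g2.png",np.hstack([a,b]))
E
```

```text
[ 0.62493674 -0.01883934  0.18626247] [ 0.5610576  -0.22640893 -2.05027976] 0.02866297806146248
side pestle_mid [([0.7672, -0.1799, 0.1223], 0.62), ([0.6249, -0.0181, 0.1715], 0.57)]
side tier_mid [([0.604, 0.0917, 0.0409], 0.85)]
top pestle_mid [([0.5813, 0.1604, 0.0411], 0.53), ([0.6251, -0.0184, 0.1701], 0.48)]
top tier_mid []
```

View pics/g2.png

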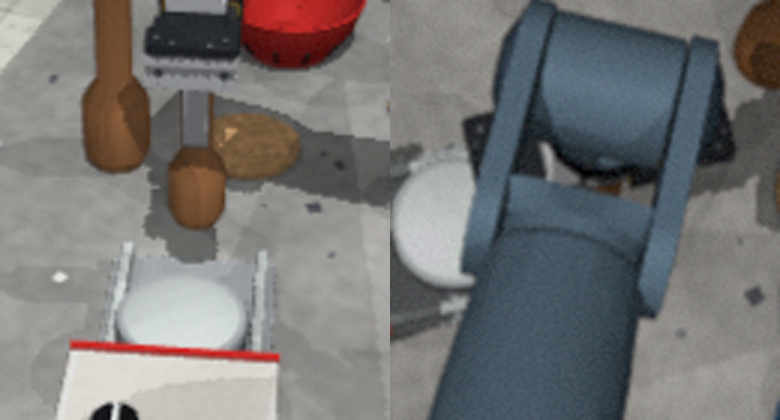

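Pestle hangs straight, as expected (mid z 0.170). I lower it into the lane and approach the tier.

Request:
jog_arm(
  plan="0 0 0.4 0;0 0 0.9 0;0 0 1.4 0;0 0 1.8 0;0 0 2.1 0;0 0 2.25 0;0 0 2.3 0;0 0 2.3 0;-0.15 0 2.3 0;-0.3 0 2.3 0;-0.45 0 2.3 0;-0.55 0 2.3 0;-0.65 0 2.3 0;-0.7 0 2.3 0;-0.7 0 2.3 0;-0.7 0 2.3 0",
)

```text
clock: 9.12
position: [0.6197, 0.0022, 0.1175]
ee_rot: [2.484, -1.923, 0.0]
ft_force: [-0.1, -0.7, -1.9]
opening: 0.0284
```

Request:
jog_arm(
  plan="-0.04 0 0 0;-0.08 0 0 0;-0.12 0 0 0;-0.17 0 0 0;-0.22 0 0 0;-0.27 0 0 0;-0.33 0 0 0;-0.39 0 0 0;-0.45 0 0 0;-0.51 0 0 0;-0.57 0 0 0;-0.63 0 0 0;-0.69 0 0 0;-0.75 0 0 0;-0.81 0 0 0;-0.87 0 0 0;-0.93 0 0 0;-0.99 0 0 0;-1.05 0 0 0;-1.1 0 0 0",
)

```text
clock: 10.78
position: [0.6115, 0.0342, 0.1176]
ee_rot: [-2.484, 1.924, -0.0]
ft_force: [0.6, -4.4, -1.3]
opening: 0.0282
```

Request:
jog_arm(
  plan="-0.05 0 0 0;-0.1 0 0 0;-0.15 0 0 0;-0.2 0 0 0;-0.25 0 0 0;-0.3 0 0 0;-0.35 0 0 0",
)

```text
clock: 11.37
position: [0.6089, 0.0442, 0.1176]
ee_rot: [2.484, -1.924, 0.001]
ft_force: [0.8, -4.0, -0.3]
opening: 0.0287
```

Request:
jog_arm(
  plan="-0.04 0 0 0;-0.08 0 0 0;-0.12 0 0 0;-0.15 0 0 0",
)

```text
clock: 11.7
position: [0.6077, 0.0485, 0.1176]
ee_rot: [2.484, -1.924, 0.0]
ft_force: [1.2, -4.7, 0.2]
opening: 0.0284
```

Request:
jog_arm(
  plan="-0.04 0 0 0;-0.08 0 0 0;-0.12 0 0 0;-0.15 0 0 0",
)

```text
clock: 12.03
position: [0.6066, 0.0528, 0.1176]
ee_rot: [2.484, -1.923, 0.001]
ft_force: [1.1, -6.2, 0.8]
opening: 0.0283
```

Request:
jog_arm(
  plan="-0.03 0 0 0;-0.05 0 0 0;-0.05 0 0 0;-0.05 0 0 0",
)

```text
clock: 12.37
position: [0.6062, 0.0544, 0.1176]
ee_rot: [2.484, -1.924, 0.0]
ft_force: [0.5, -4.7, -0.1]
opening: 0.0283
```

Request:
jog_arm(
  plan="-0.03 0 0 0;-0.06 0 0 0;-0.09 0 0 0;-0.12 0 0 0",
)

```text
clock: 12.7
position: [0.6053, 0.0577, 0.1176]
ee_rot: [2.484, -1.923, 0.001]
ft_force: [-0.2, -5.8, 0.2]
opening: 0.0283
```

Request:
jog_arm(
  plan="-0.03 0 0 0;-0.06 0 0 0;-0.08 0 0 0;-0.08 0 0 0",
)

```text
clock: 13.03
position: [0.6047, 0.0601, 0.1176]
ee_rot: [2.484, -1.923, 0.0]
ft_force: [1.0, -5.1, 0.8]
opening: 0.0285
```

Noise is about 1 N, so this is still friction with no contact. I carry on in roughly 4 mm steps.

Request:
jog_arm(
  plan="-0.04 0 0 0;-0.08 0 0 0;-0.12 0 0 0;-0.13 0 0 0",
)

```text
clock: 13.37
position: [0.6037, 0.0639, 0.1176]
ee_rot: [2.484, -1.923, 0.0]
ft_force: [-0.2, -5.6, 0.9]
opening: 0.0281
```

Request:
jog_arm(
  plan="-0.04 0 0 0;-0.08 0 0 0;-0.12 0 0 0;-0.13 0 0 0",
)

```text
clock: 13.7
position: [0.6027, 0.0677, 0.1175]
ee_rot: [2.484, -1.923, 0.0]
ft_force: [0.9, -5.5, 0.6]
opening: 0.028
```

Request:
jog_arm(
  plan="-0.04 0 0 0;-0.08 0 0 0;-0.12 0 0 0;-0.13 0 0 0",
)

```text
clock: 14.03
position: [0.6017, 0.0715, 0.1176]
ee_rot: [2.484, -1.923, 0.0]
ft_force: [-0.5, -5.2, 0.5]
opening: 0.0283
```

Request:
jog_arm(
  plan="-0.04 0 0 0;-0.08 0 0 0;-0.12 0 0 0;-0.13 0 0 0",
)

```text
clock: 14.37
position: [0.6007, 0.0752, 0.1176]
ee_rot: [2.484, -1.923, 0.0]
ft_force: [-0.6, -4.7, -0.1]
opening: 0.0283
```

Request:
jog_arm(
  plan="-0.04 0 0 0;-0.08 0 0 0;-0.12 0 0 0;-0.13 0 0 0",
)

```text
clock: 14.7
position: [0.5997, 0.079, 0.1176]
ee_rot: [2.484, -1.923, 0.0]
ft_force: [0.5, -6.1, 1.8]
opening: 0.0285
```

Request:
jog_arm(
  plan="-0.03 0 0 0;-0.06 0 0 0;-0.09 0 0 0;-0.1 0 0 0",
)

```text
clock: 15.03
position: [0.599, 0.0818, 0.1176]
ee_rot: [2.484, -1.923, 0.0]
ft_force: [0.2, -5.7, 0.7]
opening: 0.0284
```

Request:
jog_arm(
  plan="-0.04 0 0 0;-0.08 0 0 0;-0.12 0 0 0;-0.13 0 0 0",
)

```text
clock: 15.37
position: [0.598, 0.0856, 0.1176]
ee_rot: [2.484, -1.923, 0.0]
ft_force: [0.3, -5.9, 0.4]
opening: 0.0286
```

Request:
jog_arm(
  plan="-0.04 0 0 0;-0.08 0 0 0;-0.12 0 0 0;-0.13 0 0 0",
)

```text
clock: 15.7
position: [0.597, 0.0894, 0.1176]
ee_rot: [2.483, -1.923, 0.0]
ft_force: [-0.5, -5.9, 0.9]
opening: 0.0281
```

Request:
jog_arm(
  plan="-0.04 0 0 0;-0.08 0 0 0;-0.12 0 0 0;-0.13 0 0 0",
)

```text
clock: 16.03
position: [0.596, 0.0932, 0.1176]
ee_rot: [2.483, -1.923, 0.0]
ft_force: [0.8, -5.9, 0.9]
opening: 0.0281
```

Request:
jog_arm(
  plan="-0.04 0 0 0;-0.08 0 0 0;-0.12 0 0 0;-0.13 0 0 0",
)

```text
clock: 16.37
position: [0.5953, 0.0961, 0.1176]
ee_rot: [2.483, -1.922, 0.003]
ft_force: [1.4, -8.5, 0.5]
opening: 0.0283
```

Request:
jog_arm(
  plan="-0.01 0 0 0;-0.03 0 0 0;-0.03 0 0 0;-0.03 0 0 0;-0.03 0 0 0",
)

```text
clock: 16.78
position: [0.5952, 0.0966, 0.1177]
ee_rot: [2.483, -1.922, 0.003]
ft_force: [0.6, -8.0, 1.3]
opening: 0.0283
```

Request:
jog_arm(
  plan="-0.02 0 0 0;-0.04 0 0 0;-0.05 0 0 0;-0.05 0 0 0;-0.05 0 0 0",
)

```text
clock: 17.2
position: [0.595, 0.0976, 0.1177]
ee_rot: [2.482, -1.921, 0.005]
ft_force: [2.0, -10.5, -0.2]
opening: 0.0287
```

Force is now clearly rising on the spring (about 10.5 N in total, about 5 N of it on the plunger). I back off slowly.

Request:
jog_arm(
  plan="0.02 0 0 0;0.04 0 0 0;0.06 0 0 0;0.08 0 0 0;0.1 0 0 0;0.12 0 0 0;0.14 0 0 0;0.16 0 0 0;0.19 0 0 0;0.23 0 0 0;0.3 0 0 0;0.4 0 0 0;0.6 0 0 0;0.8 0 0 0;1.0 0 0 0;1.2 0 0 0;1.4 0 0 0;1.5 0 0 0;1.5 0 0 0",
)

```text
clock: 18.78
position: [0.606, 0.055, 0.1175]
ee_rot: [2.483, -1.925, 0.0]
ft_force: [0.2, -0.5, -2.7]
opening: 0.0285
```

Request:
jog_arm(
  plan="0 0 -0.3 0;0 0 -0.8 0;0 0 -1.4 0;0 0 -2 0;0.2 0 -2.4 0;0.6 0.1 -2.5 0;1.3 0.15 -2.5 0;2.1 0.25 -2.5 0;3.0 0.37 -2.5 0;3.9 0.48 -2.5 0;4.8 0.6 -2.5 0;5.7 0.7 -2.5 0;6.6 0.82 -2.5 0;7.5 0.93 -2.5 0;8.3 1.03 -2.5 0;9.0 1.12 -2.5 0;9.5 1.18 -2.5 0;9.75 1.21 -2.5 0;9.84 1.22 -2.5 0;9.84 1.22 -2.5 0",
)

```text
clock: 20.45
position: [0.644, -0.2392, 0.192]
ee_rot: [-2.483, 1.924, 0.001]
ft_force: [-0.4, 0.3, -2.9]
opening: 0.0282
```

```bash
python3 - <<'E'
from h import *
o=observe();print(o["position"],o["ft_force"],o["opening"])
for c in("side","top"):
    img,p=cam(c)
    for q in("pestle_mid","tier_mid","trivet"):print(c,q,[(r["xyz"],round(r["confidence"],2)) for r in spot_point(c,q)])
    u,v=p([[.625,-.1,.12]])[0].astype(int)
    k=cv2.resize(img[max(v-90,0):v+110,max(u-100,0):u+100],(400,400),interpolation=2);cv2.imwrite(f"pics/g_{c}.png",k[:,:,::-1])
a=cv2.imread("pics/g_side.png");b=cv2.imread("pics/g_top.png");cv2.imwrite("pics/g3.png",np.hstack([a,b]))
E
```

```text
[ 0.64396897 -0.23920881  0.19204028] [-0.38835411  0.26206847 -2.90811675] 0.02821681999253672
side pestle_mid [([0.7666, -0.1805, 0.1186], 0.89), ([0.6455, -0.2355, 0.1795], 0.73)]
side tier_mid [([0.5849, 0.1584, 0.0014], 0.18)]
side trivet [([0.644, -0.2395, 0.0006], 0.68), ([0.4842, -0.3675, -0.0029], 0.57)]
top pestle_mid [([0.7631, -0.1793, 0.1222], 0.91)]
top tier_mid [([0.5807, 0.1733, 0.0343], 0.85)]
top trivet [([0.4874, -0.3693, 0.0036], 0.76), ([0.6418, -0.2393, 0.002], 0.6)]
```

View pics/g3.png

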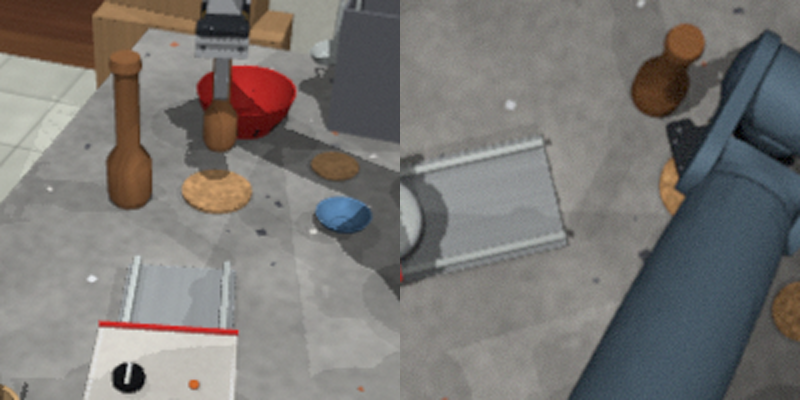

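Tier is now mostly under the hood, at about (0.58, 0.173). The pestle hangs upright over the trivet, so I lower it.

Request:
jog_arm(
  plan="0 0 0.4 0;0 0 1 0;0 0 1.5 0;0 0 2 0;0 0 2.3 0;0 0 2.45 0;0 0 2.55 0;0 0 2.62 0;0 0 2.62 0;0 0 2.62 0;0 0 2.62 0",
)

```text
clock: 21.77
position: [0.6447, -0.2394, 0.1148]
ee_rot: [-2.484, 1.924, -0.003]
ft_force: [-0.6, -0.6, -1.5]
opening: 0.0284
```

Request:
jog_arm(
  plan="0 0 0.03 0;0 0 0.05 0;0 0 0.05 0;0 0 0.05 0",
)

```text
clock: 22.1
position: [0.6442, -0.2391, 0.1124]
ee_rot: [-2.484, 1.924, -0.0]
ft_force: [0.4, 0.2, -2.5]
opening: 0.0283
```

Request:
jog_arm(
  plan="0 0 0.02 0;0 0 0.04 0;0 0 0.04 0;0 0 0.04 0",
)

```text
clock: 22.43
position: [0.6444, -0.2392, 0.1115]
ee_rot: [-2.484, 1.924, -0.001]
ft_force: [-0.6, -0.7, -0.5]
opening: 0.0285
```

Request:
jog_arm(
  plan="0 0 0.015 0;0 0 0.015 0;0 0 0.015 0",
)

```text
clock: 22.68
position: [0.6446, -0.2393, 0.1115]
ee_rot: [-2.484, 1.924, -0.002]
ft_force: [-0.1, -0.3, 2.0]
opening: 0.0284
```

Request:
jog_arm(
  plan="0 0 0 0;0 0 0 0;0 0 0 0;0 0 0 0;0 0 0 0;0 0 0 0;0 0 0 0;0 0 0 0;0 0 0 0;0 0 0 0",
  jaw=0.6,
)

```text
clock: 23.52
position: [0.6442, -0.2391, 0.1107]
ee_rot: [2.484, -1.924, 0.0]
ft_force: [0.5, 0.1, 0.1]
opening: 0.0754
```

Released. I raise clear of the pestle and check.

Request:
jog_arm(
  plan="0 0 -0.3 0;0 0 -0.8 0;0 0 -1.4 0;0 0 -2.1 0;0 0 -2.9 0;0 0 -3.7 0;0 0 -4.5 0;0 0 -5.2 0;0 0 -5.7 0;0 0 -6 0;1 0.8 -6 0;2 1.6 -6 0;3 2.4 -6 0;3.8 3.2 -6 0;4.2 4 -6 0;4.2 4 -6 0;4.2 4 -6 0",
)

```text
clock: 24.93
position: [0.5588, -0.3919, 0.2912]
ee_rot: [-2.481, 1.926, -0.0]
ft_force: [0.1, -0.2, 0.7]
opening: 0.0753
```

```bash
python3 - <<'E'
from h import *
o=observe();print(o["clock"],o["position"],o["ft_force"])
for c in("side","top"):
    img,p=cam(c)
    for q in("pestle_mid","tier_mid","trivet","soy_dish","carrier","chopstick_cup","colander"):print(c,q,[(r["xyz"],round(r["confidence"],2)) for r in spot_point(c,q)][:2])
    u,v=p([[.625,-.1,.12]])[0].astype(int)
    k=cv2.resize(img[max(v-90,0):v+110,max(u-100,0):u+100],(400,400),interpolation=2);cv2.imwrite(f"pics/g_{c}.png",k[:,:,::-1])
a=cv2.imread("pics/g_side.png");b=cv2.imread("pics/g_top.png");cv2.imwrite("pics/g4.png",np.hstack([a,b]))
E
```

```text
24.9333 [ 0.55878333 -0.3919493   0.29116725] [ 0.13334548 -0.16623366  0.6602332 ]
side pestle_mid [([0.6458, -0.2384, 0.0994], 0.92), ([0.7686, -0.178, 0.1211], 0.83)]
side tier_mid []
side trivet [([0.6428, -0.2384, 0.0005], 0.66), ([0.4823, -0.3671, -0.0012], 0.59)]
side soy_dish [([0.4395, -0.2298, -0.0032], 0.86)]
side carrier [([0.5985, 0.4684, -0.0016], 0.95), ([0.5856, 0.1599, 0.0006], 0.53)]
side chopstick_cup []
side colander [([0.6632, -0.4518, 0.0045], 0.8)]
top pestle_mid [([0.644, -0.2389, 0.0949], 0.97), ([0.7631, -0.1782, 0.1203], 0.72)]
top tier_mid [([0.5774, 0.1704, 0.0366], 0.87)]
top trivet [([0.6455, -0.2401, -0.0004], 0.92), ([0.4857, -0.3725, -0.0021], 0.71)]
top soy_dish [([0.4431, -0.2215, -0.0005], 0.75)]
top carrier [([0.5979, 0.4706, -0.0019], 0.94), ([0.5775, 0.1698, 0.0346], 0.27)]
top chopstick_cup [([0.7087, 0.3494, 0.0019], 0.75)]
top colander [([0.6585, -0.4496, -0.0029], 0.7)]
```

View pics/g4.png

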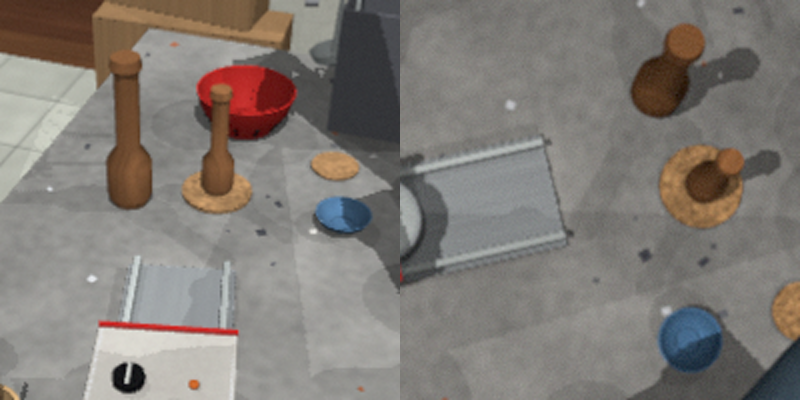

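Pestle stands upright and centred on the larger trivet. The tier is in place, the other things have not moved, and the arm is clear and still.

```bash
python3 -c "
from bench import *
print(hand_in())"
```

```text
the job is handed in; nothing more can be done
None
```

I handed the job in at about 25 s on the robot's clock (limit 64 s). Nothing I measured disagreed with the task, but the hand-in gives no verdict.

- **Pushing the tier:** I gripped the shorter pestle, the one on the larger trivet, by its shaft and pushed the tier along the lane at about 10–20 mm/s, against 4–6 N at the wrist. Near the hood the force climbed to about 8 and then 10.5 N. I took this to be the stop, with an estimated 4–6 N on it, then backed off slowly.
- **Pestle at the end:** both cameras show it standing upright and released on the trivet, within about 3 mm of the centre. The two height readings were 0.095 m and 0.099 m.
- **Tier at the end:** the top camera places it at about (0.577, 0.170). That is a few mm back from my estimate of about (0.575, 0.175) for where the push ended, which fits the stop's rebound.
- **Other things:** none had moved beyond the networks' scatter of up to about 6 mm. The side camera missed the chopstick cup in the last check, but the top camera found it in place.
- **Not checked directly:** the stop is hidden, so the tier touching it rests on the force rise and the tier's final position. Force readings scattered by about 1 N.

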